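Reset the bench interlock with its two keys

TASK

The bench supply has tripped: with the fingertips, push the ridged guard plate of the reset box all the way back, press its two large keys down together, one fingertip on each, keep both fully down for three seconds and let them come up, then push the guard all the way forward again over the keys. Press neither large key on its own, leave the small middle key and the timer's keys unpressed, only push the guard's ridge and never pinch it, and leave everything lying about where it is.

Things in the scene. Friction and masses are not known exactly. Their poses are not given: they have to be found in the camera images.
- reset_box: Grey steel box fixed to the bench, 160 x 160 x 55 mm high, the larger of two grey boxes. Origin: centre of its underside; x points from its front (key side) to its back, y to its left, z up; turned by up to 0.45 rad. On its top, under a sliding guard plate, a row of three keys at x = -35 mm: large ones at y = +30 and -30 mm, a small one at y = 0.
- guard (a joint): How far the guard plate is slid back along the box's +x, m: 0 = fully closed over the keys, 0.066 = fully back against its stop (keys free). Starts within 15 mm of closed. Stays where it is left; about 2 N moves it. It runs between two rails, each 8 mm wide, centred at the box's y = +70 and -70 mm, x from -69 to +67 mm, tops 75 mm above the bench.
- guard_ridge (a point): Middle of the top edge of the ridge on the guard plate. The aluminium plate is 60 mm (x) x 130 mm (y), 4 mm thick, its top at 73 mm above the bench. The black ridge stands across its middle: 10 mm thick (x), 80 mm long (y), 20 mm high above the plate, top at 93 mm. At guard = 0 this point is at x = -35 mm, y = 0 in the box's frame; it moves with the guard.
- key_left (a joint): Travel of the left large key, m: 0 = up, 0.007 = fully down. Spring: 1.5 N to start it, 5 N fully down; it springs up when released.
- key_left_top (a point): Centre of the top of the left large key (box y = +30 mm): round black cap 26 mm across, 10 mm proud of the box top when up (65 mm above the bench). Moves with the key. The two large keys are 60 mm apart between centres.
- key_right (a joint): Travel of the right large key, as key_left.
- key_right_top (a point): Centre of the top of the right large key (box y = -30 mm), same shape as the left.
- key_middle (a joint): Travel of the small middle key, m: 0 = up, 0.004 = down. To be left alone.
- key_middle_top (a point): Centre of the top of the small middle key between the large ones: black cap 12 mm across, 7 mm proud of the box top.
- timer: Bystander: bench timer, smaller grey box 110 x 120 x 45 mm fixed to the bench, with a display and two small black keys 32 mm apart. Origin: centre of its underside. It may stand left or right of the reset box.
- timer_key_a (a joint): Travel of one timer key (18 mm across), m: 0 = up, 0.005 = down. To be left alone.
- timer_key_b (a joint): Travel of the other timer key. To be left alone.
- dropper: Bystander: loose amber glass bottle, 28 mm across, 75 mm tall, close to the reset box's left side. Origin: centre of its underside.
- flux_tin: Bystander: loose round brass tin, 44 mm across, 28 mm tall, close to the reset box's right side. Origin: centre of its underside.
- spool: Bystander: loose steel wire spool standing on its flange, 52 mm across, 40 mm tall, behind the timer. Origin: centre of its underside.
- knife: Bystander: loose snap-off knife lying flat, 160 mm long, 20 mm wide, 14 mm thick, beside the timer. Origin: underside of its handle's middle.
- pliers: Bystander: loose pliers lying flat, 145 mm long, 12 mm thick, near the front of the bench. Origin: middle of its underside.
- board: Bystander: loose scorched wooden soldering board, 130 x 160 x 22 mm, at the back of the bench. Origin: centre of its underside.

How it is judged:
By the outcome, as a careful person would: the job done as asked, in the order asked, and still so for the second after the job is handed in, with the robot touching nothing.
It also fails if it takes over 58 s, if anything falls off the work surface, if the arm or the gripper's body presses on something with over 40 N, if the wrist force passes 120 N, or if a joint passes its speed limit or range.

ROBOT

A 6-joint arm with a two-finger parallel gripper is mounted at the origin on the work surface. World frame = base frame: x ahead of the robot, y to its left, z up, the work surface at z = 0. Lengths are in m, angles in rad, forces in N, time in s.
With the tool pointing down it reaches from about 0.35 to 0.95 m from the base axis. Payload 17.4 kg.
Tool frame: the origin (TCP) lies on the centre line of the jaws, within the pads' length; the fingertips stand 14 mm ahead of it and the grasp point (between the pads) lies 5 mm behind it; z points along the fingers, y is the line along which they close (so a half turn about z gives the same grasp; the last joint's range is limited). The gripper opens to 93 mm and grips with 3 to 60 N. Pads are 15 mm wide; open, the fingers measure 128 mm over their backs; the gripper's body (75 mm by 188 mm) begins 65 mm behind the grasp point.
Start: joints at [-1.255, 0.116, 1.442, -0, 1.584, -0.038], TCP at [0.234, -0.633, 0.233] pointing down, gripper open.
Joint ranges: [-2.83, 2.83], [-0.83, 2.19], [0.07, 2.5], [-1.14, 4.28], [0.01, 3], [-2.97, 2.97]. Speed limits (rad/s): [1.89, 1.89, 2.22, 3.14, 3.14, 3.14].

INTERFACE

Orientations are given as a unit quaternion [w, x, y, z].
In Python, from rig import observe, read_camera, camera_params, bot gives the robot as it stands.
- The arm moves only by the tool move_arm, never from a script. Its argument "deltas" is text: rows parted by semicolons, each of 7 numbers parted by spaces: the shift along the tool's x, y, z in mm, then the turn, a rotation vector about the tool's x, y, z in degrees, then the closure, from 0 (fully open) to 1 (shut). In form: tx ty tz wx wy wz claw; .... A call has exactly 10 rows; each row shifts and turns the commanded pose from where the row before left it, along the tool's axes as they then stand; what a row does not reach is not made up. A row lasts 1/8 s, in which the tool goes at most 62.5 mm and 10.7 degrees, less where a joint would pass 70% of its speed; a pose out of reach is approached as far as the arm can. A call with a gripper value outside its range is refused whole. The fingers move at their own pace and stop on an object; "squeeze" is the grip in N (left out, the last holds). Time passes only in rows, so rows that do not move let the fingers close, or fill a call up. It gives the time, the measured TCP pose, the force, the opening and the grip force at its end, in the units of the state.
- observe(): the state, without advancing time (a new reading comes with each control period).
- read_camera(name): name is "scene" or "top"; returns the picture (400x640x3 uint8, red, green, blue); there is no depth.
- camera_params(name): a dict with "K" (3x3 intrinsics, pixels), "eye" and "attitude" of the camera in the world. Camera axes: x right, y up, looking along -z (the intrinsics and any distortion apply to the point x, -y, -z); pixel columns grow to the right and rows downward; lengths in m; the calibration is good to about 2 mm. A picture is of the moment at which its call begins. camera_params takes no time and is no camera call.
- bot.job_done(): hands the job in; it is judged then, once.
The state is a dict: "t": time; "joints": joint angles; "dq": joint speeds; "tau": joint torques, N m; "ee_pos": TCP position; "ee_rot": TCP orientation; "force": force on the tool from outside, world axes, zero at the start; "moment": the same for the moment, N m; "width": finger opening in m; "grasp_force": force on a finger pad.
Only numpy, scipy, OpenCV 4.12 (cv2) and the standard library are available. Lean on these libraries where they do the work, as an engineer would, in place of code of your own. Each camera call takes 0.05 s, during which the arm holds its last target. There are 200 camera calls.

## Working session

There is one attempt and no reset: what is moved stays moved. The work goes in short steps, Python scripts to look and compute and a tool call to move; the robot and the scene stay as the last step left them, time stands still between calls to the robot, and variables do not carry over. Pictures are saved under pics/ and viewed, at most 10 in all, crops included, and the job is handed in when it is done.

Besides the shell and the picture viewer there is one more tool, called as name(argument=value, ...) on one line, values as JSON. move_arm: Moves the arm, as the interface text tells. Its arguments: {"type":"object","properties":{"deltas":{"type":"string"},"squeeze":{"type":"number"}},"required":["deltas"]}

```bash
mkdir -p pics; ls; python3 - <<'E'
from rig import observe, read_camera, camera_params
import cv2
for n in("scene","top"):
    cv2.imwrite(f"pics/{n}0.png",read_camera(n)[:,:,::-1]); print(n,camera_params(n))
print(observe())
E
```

```text
pics
scene {'K': array([[377.37864464,   0.        , 320.04280751],
       [  0.        , 377.37864464, 199.36697906],
       [  0.        ,   0.        ,   1.        ]]), 'eye': array([1.04823145, 0.02353884, 0.71225501]), 'attitude': array([0.66963838, 0.21694192, 0.22567065, 0.67349343])}
top {'K': array([[418.63222759,   0.        , 321.28272802],
       [  0.        , 418.63222759, 196.69859883],
       [  0.        ,   0.        ,   1.        ]]), 'eye': array([0.42523492, 0.01236152, 0.92863927]), 'attitude': array([-0.69983218, -0.06123569,  0.06521842,  0.70868305])}
{'t': 0.1, 'joints': array([-1.25480106e+00,  1.16438036e-01,  1.44221086e+00,  1.76782218e-05,
        1.58399844e+00, -3.77959072e-02]), 'dq': array([-1.80625127e-03, -7.55702259e-04, -2.73364100e-03, -3.85669346e-04,
        9.09647267e-05, -1.32106673e-03]), 'tau': array([ 2.23236646e-03, -7.22893596e+01, -6.23863149e+01,  7.82033103e-02,
        2.27084738e-02, -7.96152835e-05]), 'ee_pos': array([ 0.23380336, -0.63303011,  0.23197129]), 'ee_rot': array([-5.23473572e-04,  9.84394576e-01,  1.75974543e-01, -6.43636932e-05]), 'force': array([-0.06017556,  0.58496109, -0.02834912]), 'moment': array([ 0.03729373, -0.02065698,  0.00069508]), 'grasp_force': 0.0, 'width': 0.09313149297836794}
```

View pics/scene0.png

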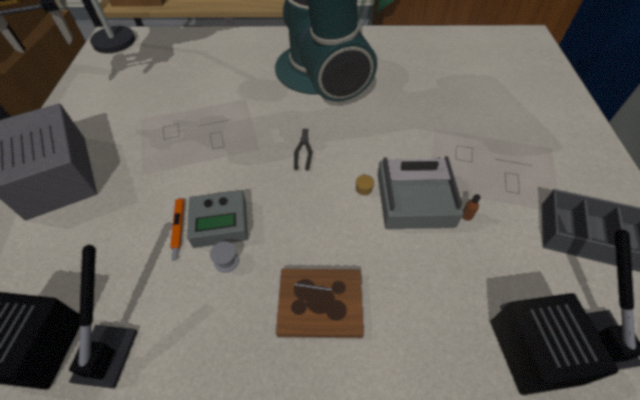

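View pics/top0.png

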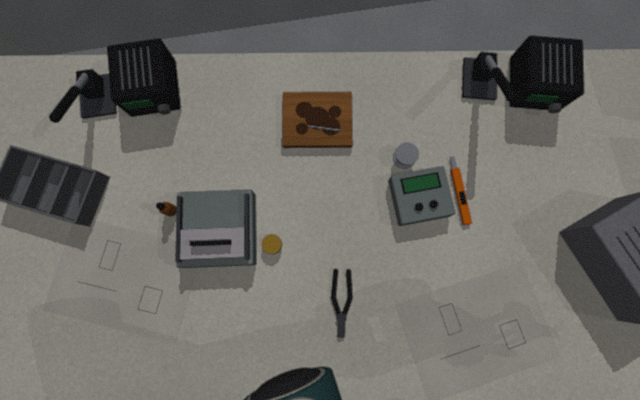

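The top view shows the reset box at about (217,228), its dark ridge at about (210,243), the dropper at (167,209), the tin at (272,244) and the timer at (422,195). In the scene view the ridge is at about (419,166).

```bash
cat > h.py <<'E'
import numpy as np, cv2
from scipy.spatial.transform import Rotation as R
from rig import observe, read_camera, camera_params
def ray(n,uv):
    p=camera_params(n);q=p['attitude'];d=np.linalg.inv(p['K'])@[*uv,1];d=d*[1,-1,-1]
    d=R.from_quat(q,scalar_first=True).apply(d);return p['eye'],d
def onz(n,uv,z):
    e,d=ray(n,uv);return e+d*(z-e[2])/d[2]
def tri(a,b):
    (e1,d1),(e2,d2)=ray("top",a),ray("scene",b)
    s=np.linalg.lstsq(np.c_[d1,-d2],e2-e1,rcond=None)[0]
    p,q=e1+s[0]*d1,e2+s[1]*d2;return (p+q)/2,np.linalg.norm(p-q)
def dark(img,roi,th=60):
    x0,y0,x1,y1=roi;g=cv2.cvtColor(img,cv2.COLOR_RGB2GRAY)[y0:y1,x0:x1]
    m=(g<th).astype(np.uint8)
    n,l,s,c=cv2.connectedComponentsWithStats(m);out=[]
    for i in np.argsort(-s[1:,4])[:3]+1:
        ct=cv2.findContours((l==i).astype(np.uint8),0,2)[0][0]
        out.append((s[i,4],c[i]+[x0,y0],cv2.boxPoints(cv2.minAreaRect(ct))+[x0,y0]))
    return out
E
python3 - <<'E'
from h import *
np.set_printoptions(precision=3,suppress=True)
t=read_camera("top");s=read_camera("scene")
for im,roi in((t,(183,228,240,258)),(s,(393,155,446,176))):
    for th in(45,60): print(th,[(a,c) for a,c,b in dark(im,roi,th)]); 
    print(dark(im,roi,45)[0][2])
big=cv2.resize(t[180:275,150:290],None,fx=5,fy=5,interpolation=2)
b2=cv2.resize(s[145:235,350:490],None,fx=5,fy=5,interpolation=2)
cv2.imwrite("pics/c1.png",big[:,:,::-1]);cv2.imwrite("pics/c2.png",b2[:,:,::-1])
E
```

```text
45 [(np.int32(176), array([210.216, 242.54 ]))]
60 [(np.int32(207), array([210.053, 242.589]))]
[[189.883 241.085]
 [229.939 239.482]
 [230.12  243.995]
 [190.064 245.597]]
45 [(np.int32(201), array([419.159, 165.358]))]
60 [(np.int32(276), array([418.906, 165.438]))]
[[402. 162.]
 [436. 162.]
 [436. 168.]
 [402. 168.]]
```

View pics/c1.png

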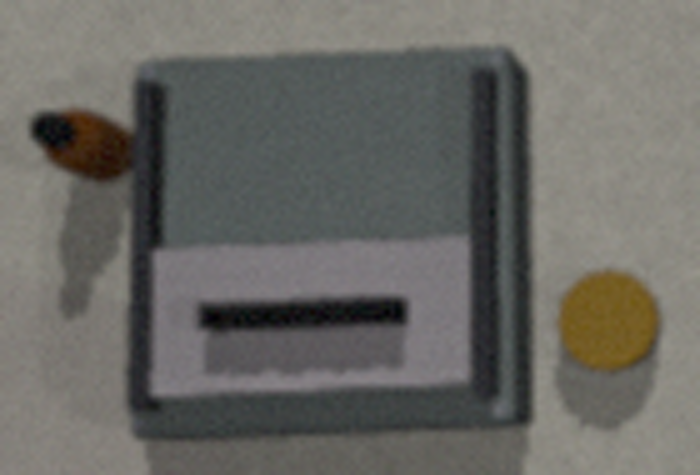

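View pics/c2.png

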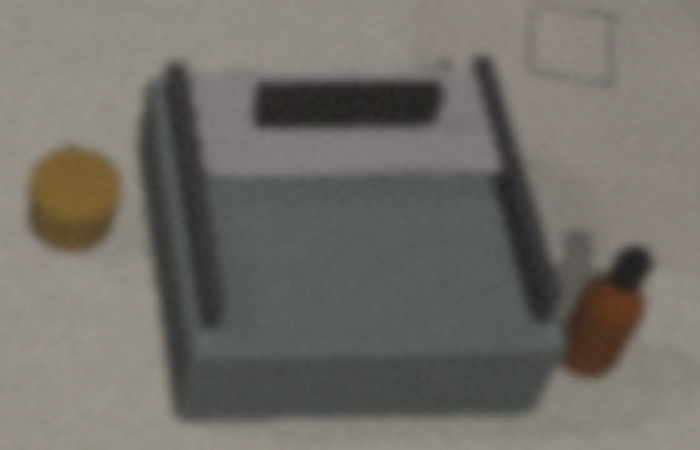

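The crops show clear corners. In c1 (top view, 5x) the plate's back edge runs (152,250)-(472,236) and the ridge's front top edge (203,328)-(405,322). In c2 (scene view, 5x) the same edges run (498,172)-(205,177) and (443,84)-(258,84).

```bash
python3 - <<'E'
from h import *
np.set_printoptions(precision=4,suppress=True)
T=lambda x,y:((x+.5)/5-.5+150,(y+.5)/5-.5+180)
S=lambda x,y:((x+.5)/5-.5+350,(y+.5)/5-.5+145)
for n,a,b in(("plateBL",(152,249),(498,172)),("plateBR",(472,236),(205,177)),("ridgeFL",(203,328),(443,84)),("ridgeFR",(406,323),(256,84)),("boxBL",(143,62),(560,352)),("boxBR",(515,50),(183,360))):
    print(n,*tri(T(*a),S(*b)))
print("top rays")
for n,p,z in(("pBL",(152,249),.073),("pBR",(472,236),.073),("pFR",(470,385),.073),("pFL",(150,397),.073),("rFL",(203,328),.093),("rFR",(406,323),.093),("bBL",(143,62),.055),("bBR",(515,50),.055),("bFL",(133,435),.055),("bFR",(510,420),.055),
 ("railLf",(150,408),.075),("railLb",(150,85),.075),("railRf",(487,400),.075),("railRb",(485,70),.075)):
    print(n,onz("top",T(*p),z))
E
```

```text
plateBL [0.516  0.2971 0.0686] 0.0012648116775320036
plateBR [0.5198 0.1668 0.0693] 0.0010372054447521368
ridgeFL [0.4824 0.2715 0.0883] 0.003956420187603736
ridgeFR [0.4831 0.1896 0.0894] 0.0024129199702231994
boxBL [0.5983 0.3118 0.0489] 0.00012510493401982883
boxBR [0.6019 0.1531 0.0476] 0.0006107089681993445
top rays
pBL [0.5156 0.2963 0.073 ]
pBR [0.5193 0.1656 0.073 ]
pFR [0.4589 0.1653 0.073 ]
pFL [0.4557 0.2943 0.073 ]
rFL [0.4818 0.268  0.093 ]
rFR [0.4828 0.1876 0.093 ]
bBL [0.5972 0.3098 0.055 ]
bBR [0.6005 0.1522 0.055 ]
bFL [0.441  0.3065 0.055 ]
bFR [0.4451 0.1517 0.055 ]
railLf [0.4512 0.2934 0.075 ]
railLb [0.5835 0.2997 0.075 ]
railRf [0.4527 0.1579 0.075 ]
railRb [0.5881 0.1613 0.075 ]
```

move_arm(deltas="0 0 -50 0 0 6.3 0; 0 0 -50 0 0 6.3 0; 0 0 -50 0 0 6.2 0; 25 -45 0 0 0 0 0; 25 -45 0 0 0 0 0; 25 -45 0 0 0 0 0; 25 -45 0 0 0 0 0; 25 -45 0 0 0 0 0; 25 -45 0 0 0 0 0; 25 -45 0 0 0 0 0.54")

```text
t: 1.45
ee_pos: [0.4011, -0.3122, 0.3826]
ee_rot: [0.0, 1.0, 0.013, 0.0]
force: [0.7, -0.2, 0.7]
width: 0.0867
grasp_force: 0.0
```

move_arm(deltas="5 -50 0 0 0 0 0.54; 5 -50 0 0 0 0 0.54; 5 -50 0 0 0 0 0.54; 5 -50 0 0 0 0 0.54; 5 -50 0 0 0 0 0.54; 5 -50 0 0 0 0 0.54; 5 -50 0 0 0 0 0.54; 5 -50 0 0 0 0 0.54; 5 -50 0 0 0 0 0.54; 5 -50 0 0 0 0 0.54")

```text
t: 2.7
ee_pos: [0.4376, 0.1891, 0.3827]
ee_rot: [-0.0, 1.0, 0.013, 0.0]
force: [0.3, -0.9, 0.1]
width: 0.043
grasp_force: 0.0
```

```bash
python3 - <<'E'
from h import *
o=observe();r=R.from_quat(o['ee_rot'],scalar_first=True)
print(o['t'],o['ee_pos'],o['width'],o['joints'],o['force']);print(r.as_matrix().round(4))
E
```

```text
2.7 [0.43755723 0.18906152 0.38270447] 0.042999281308465115 [ 3.54359042e-01 -3.14695400e-01  1.60040844e+00 -4.59763309e-05
  1.85550890e+00  1.89920254e+00] [ 0.3477659  -0.89130153  0.13825406]
[[ 9.997e-01  2.590e-02  4.000e-04]
 [ 2.590e-02 -9.997e-01  1.000e-04]
 [ 4.000e-04 -1.000e-04 -1.000e+00]]
```

move_arm(deltas="12 -20 20 0 0 0 0.54; 13 -19 30 0 0 0 0.54; 0 0 40 0 0 0 0.54; 0 0 40 0 0 0 0.54; 0 0 40 0 0 0 0.54; 0 0 35 0 0 0 0.54; 0 0 20 0 0 0 0.54; 0 0 0 0 0 0 0.54; 0 0 0 0 0 0 0.54; 0 0 0 0 0 0 0.54")

```text
t: 3.95
ee_pos: [0.4623, 0.2271, 0.159]
ee_rot: [-0.0, 1.0, 0.013, 0.001]
force: [-1.2, 0.8, 0.5]
width: 0.0426
grasp_force: 0.0
```

```bash
python3 - <<'E'
from h import *
t=read_camera("top");s=read_camera("scene")
a=cv2.resize(t[180:275,150:290],None,fx=4,fy=4,interpolation=2);b=cv2.resize(s[110:210,350:490],None,fx=4,fy=4,interpolation=2)
cv2.imwrite("pics/d.png",np.vstack([a[:290],b[:300]])[:,:,::-1]);print(observe()['ee_pos'])
E
```

```text
[0.46213361 0.22706373 0.15856385]
```

View pics/d.png

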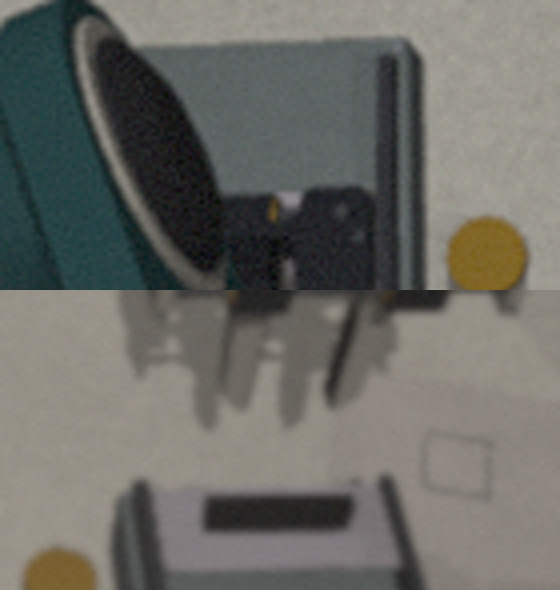

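The image shows the fingers above and in front of the ridge, centred to within a few mm, with the path clear. I'll descend and push back slowly.

move_arm(deltas="0 -3 20 0 0 0 0.54; 0 0 20 0 0 0 0.54; 0 0 15 0 0 0 0.54; 0 0 9 0 0 0 0.54; 0 0 0 0 0 0 0.54; 0 0 0 0 0 0 0.54; 3 0 0 0 0 0 0.54; 3 0 0 0 0 0 0.54; 3 0 0 0 0 0 0.54; 3 0 0 0 0 0 0.54")

```text
t: 5.3
ee_pos: [0.474, 0.2302, 0.0937]
ee_rot: [0.0, 1.0, 0.013, 0.0]
force: [-0.1, -0.1, 1.1]
width: 0.0425
grasp_force: 0.0
```

move_arm(deltas="4 0 0 0 0 0 0.54; 5 0 0 0 0 0 0.54; 5 0 0 0 0 0 0.54; 5 0 0 0 0 0 0.54; 5 0 0 0 0 0 0.54; 5 0 0 0 0 0 0.54; 5 0 0 0 0 0 0.54; 5 0 0 0 0 0 0.54; 5 0 0 0 0 0 0.54; 5 0 0 0 0 0 0.54")

```text
t: 6.55
ee_pos: [0.5231, 0.2316, 0.0937]
ee_rot: [-0.0, 1.0, 0.013, -0.0]
force: [-1.6, 2.2, 0.6]
width: 0.0427
grasp_force: 1.0
```

move_arm(deltas="2 0 0 0 0 0 0.54; 2 0 0 0 0 0 0.54; 2 0 0 0 0 0 0.54; 2 0 0 0 0 0 0.54; 2 0 0 0 0 0 0.54; 1 0 0 0 0 0 0.54; 1 0 0 0 0 0 0.54; 1 0 0 0 0 0 0.54; 0 0 0 0 0 0 0.54; 0 0 0 0 0 0 0.54")

```text
t: 7.8
ee_pos: [0.5358, 0.2318, 0.0937]
ee_rot: [0.0, 1.0, 0.013, 0.0]
force: [-0.2, 0.7, -0.2]
width: 0.0428
grasp_force: 0.3
```

move_arm(deltas="1 0 0 0 0 0 0.54; 0 0 0 0 0 0 0.54; 1 0 0 0 0 0 0.54; 0 0 0 0 0 0 0.54; 1 0 0 0 0 0 0.54; 0 0 0 0 0 0 0.54; 0 0 0 0 0 0 0.54; 0 0 0 0 0 0 0.54; 0 0 0 0 0 0 0.54; 0 0 0 0 0 0 0.54")

```text
t: 9.05
ee_pos: [0.5388, 0.2319, 0.0937]
ee_rot: [-0.0, 1.0, 0.013, 0.0]
force: [0.2, -0.5, 0.7]
width: 0.0424
grasp_force: 0.0
```

move_arm(deltas="1 0 0 0 0 0 0.54; 0 0 0 0 0 0 0.54; 1 0 0 0 0 0 0.54; 0 0 0 0 0 0 0.54; 1 0 0 0 0 0 0.54; 0 0 0 0 0 0 0.54; 0 0 0 0 0 0 0.54; 0 0 0 0 0 0 0.54; 0 0 0 0 0 0 0.54; 0 0 0 0 0 0 0.54")

```text
t: 10.3
ee_pos: [0.5393, 0.232, 0.0937]
ee_rot: [0.0, 1.0, 0.013, -0.003]
force: [-26.2, -3.2, 14.5]
width: 0.0431
grasp_force: 13.6
```

move_arm(deltas="-5 0 0 0 0 0 0.54; -5 0 -5 0 0 0 0.54; -10 0 -20 0 0 0 0.54; -10 2 -5 0 0 0 0.54; -10 0 0 0 0 0 0.54; -10 0 0 0 0 0 0.54; -6 0 0 0 0 0 0.54; 0 0 0 0 0 0 0.54; 0 0 0 0 0 0 0.54; 0 0 0 0 0 0 0.54")

```text
t: 11.55
ee_pos: [0.486, 0.2285, 0.1235]
ee_rot: [0.0, 1.0, 0.013, -0.0]
force: [1.0, -0.2, -0.5]
width: 0.0428
grasp_force: 0.0
```

```bash
python3 - <<'E'
from h import *
s=read_camera("scene");o=observe();print(o['ee_pos'],o['force'])
cv2.imwrite("pics/e.png",cv2.resize(s[120:230,350:490],None,fx=5,fy=5,interpolation=2)[:,:,::-1])
E
```

```text
[0.48595856 0.22852991 0.12351311] [ 0.42970428 -0.30613641 -0.2049376 ]
```

View pics/e.png

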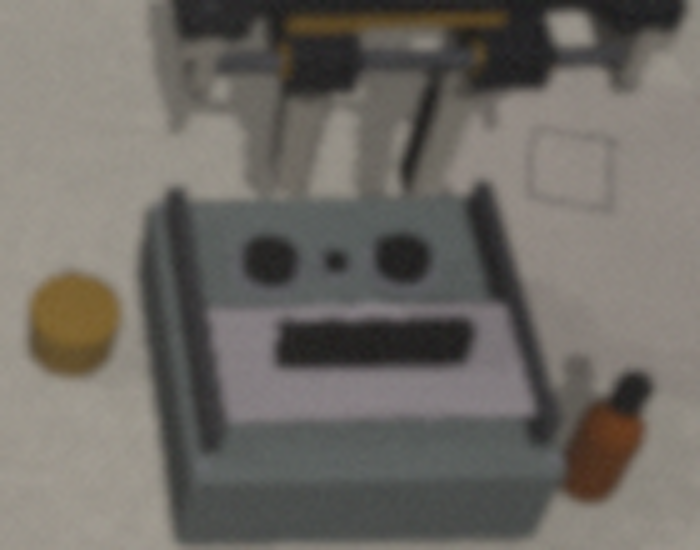

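The guard is fully back and the keys are free, at crop (403,258) and (271,260), with the middle key at (336,260). I'll check these against the TCP.

```bash
python3 - <<'E'
from h import *
S=lambda x,y:((x+.5)/5-.5+350,(y+.5)/5-.5+120)
for p,z in(((403,258),.061),((271,260),.061),((336,260),.059)):print(onz("scene",S(*p),z))
p=camera_params("scene")
for dy in(.03,-.03):
    c=R.from_quat(p['attitude'],scalar_first=True).inv().apply(np.array([.4860-.026*dy,.2285+dy,.1095])-p['eye'])*[1,-1,-1]
    u=p['K']@c;u=u[:2]/u[2];print((u-[350,120])*5)
E
```

```text
[0.48704241 0.26125449 0.061     ]
[0.48825858 0.20153293 0.061     ]
[0.48652629 0.23149556 0.059     ]
[419.10706043 179.40538997]
[280.43523619 182.0910853 ]
```

move_arm(deltas="0 -2 10 0 0 0 0.54; 0 0 10 0 0 0 0.54; 0 0 8 0 0 0 0.54; 0 0 5 0 0 0 0.54; 0 0 0 0 0 0 0.54; 0 0 0 0 0 0 0.54; 0 0 0 0 0 0 0.54; 0 0 0 0 0 0 0.54; 0 0 0 0 0 0 0.54; 0 0 0 0 0 0 0.54")

```text
t: 12.85
ee_pos: [0.4858, 0.2306, 0.0907]
ee_rot: [-0.0, 1.0, 0.013, 0.0]
force: [0.7, 0.8, 0.5]
width: 0.0426
grasp_force: 0.0
```

```bash
python3 - <<'E'
from h import *
s=read_camera("scene");o=observe();print(o['ee_pos'],o['force'],o['width'])
cv2.imwrite("pics/f.png",cv2.resize(np.clip(s[130:190,375:460]*1.5,0,255).astype(np.uint8),None,fx=9,fy=9,interpolation=2)[:,:,::-1])
E
```

```text
[0.48577179 0.23055135 0.09066437] [ 0.07106616  0.87141405 -0.30396665] 0.042679234392525016
```

View pics/f.png

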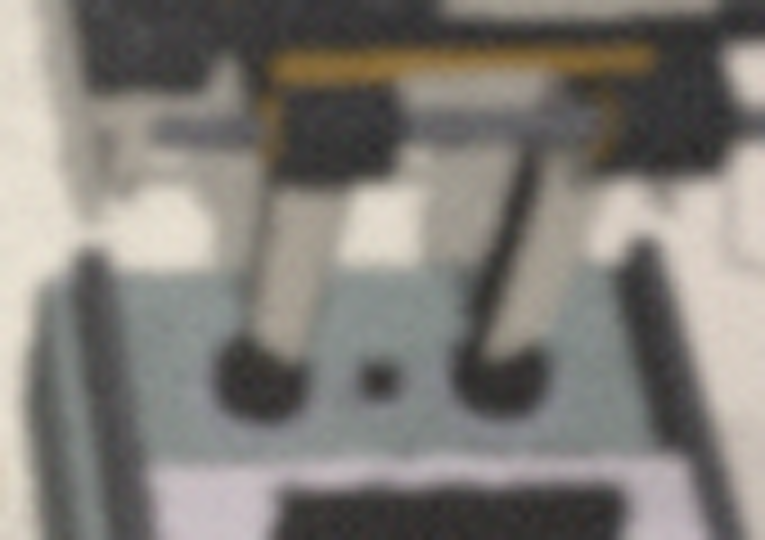

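Each fingertip is directly above its large key; in the crop the tips are at about (277,360) and (508,360), and the keys at (262,380) and (502,380). Now I'll press.

move_arm(deltas="0 0 5 0 0 0 0.54; 0 0 4 0 0 0 0.54; 0 0 3 0 0 0 0.54; 0 0 3 0 0 0 0.54; 0 0 3 0 0 0 0.54; 0 0 2 0 0 0 0.54; 0 0 1 0 0 0 0.54; 0 0 0 0 0 0 0.54; 0 0 0 0 0 0 0.54; 0 0 0 0 0 0 0.54")

```text
t: 14.15
ee_pos: [0.4858, 0.2306, 0.072]
ee_rot: [-0.0, 1.0, 0.013, 0.0]
force: [-16.1, -6.9, 31.3]
width: 0.0429
grasp_force: 15.1
```

move_arm(deltas="0 0 0 0 0 0 0.54; 0 0 0 0 0 0 0.54; 0 0 0 0 0 0 0.54; 0 0 0 0 0 0 0.54; 0 0 0 0 0 0 0.54; 0 0 0 0 0 0 0.54; 0 0 0 0 0 0 0.54; 0 0 0 0 0 0 0.54; 0 0 0 0 0 0 0.54; 0 0 0 0 0 0 0.54")

```text
t: 15.4
ee_pos: [0.4858, 0.2305, 0.072]
ee_rot: [0.0, 1.0, 0.013, 0.0]
force: [-15.2, -7.0, 29.5]
width: 0.0423
grasp_force: 15.1
```

```bash
python3 - <<'E'
from h import *
o=observe();print({k:np.round(o[k],4) for k in('t','ee_pos','ee_rot','force','moment','width')})
s=read_camera("scene")
cv2.imwrite("pics/g.png",cv2.resize(np.clip(s[130:190,375:460]*1.5,0,255).astype(np.uint8),None,fx=9,fy=9,interpolation=2)[:,:,::-1])
E
```

```text
{'t': np.float64(15.4), 'ee_pos': array([0.4858, 0.2305, 0.072 ]), 'ee_rot': array([0.000e+00, 9.999e-01, 1.290e-02, 1.000e-04]), 'force': array([-15.1715,  -7.0074,  29.4837]), 'moment': array([-1.2834,  2.9397, -0.0065]), 'width': np.float64(0.0423)}
```

View pics/g.png

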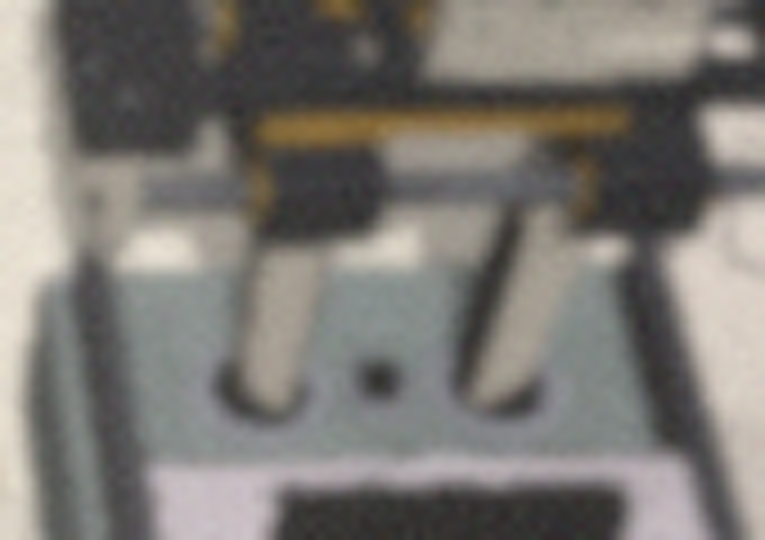

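Both keys are down and the load is shared evenly. I'll finish the hold, then release.

move_arm(deltas="0 0 0 0 0 0 0.54; 0 0 0 0 0 0 0.54; 0 0 0 0 0 0 0.54; 0 0 0 0 0 0 0.54; 0 0 0 0 0 0 0.54; 0 0 0 0 0 0 0.54; 0 0 0 0 0 0 0.54; 0 0 0 0 0 0 0.54; 0 0 0 0 0 0 0.54; 0 0 0 0 0 0 0.54")

```text
t: 16.7
ee_pos: [0.4858, 0.2306, 0.072]
ee_rot: [-0.0, 1.0, 0.013, 0.0]
force: [-16.8, -7.2, 31.1]
width: 0.0432
grasp_force: 15.1
```

move_arm(deltas="0 0 0 0 0 0 0.54; 0 0 0 0 0 0 0.54; 0 0 0 0 0 0 0.54; 0 0 0 0 0 0 0.54; 0 0 0 0 0 0 0.54; 0 0 -4 0 0 0 0.54; 0 0 -6 0 0 0 0.54; 0 0 -10 0 0 0 0.54; 0 0 -20 0 0 0 0.54; 0 0 -20 0 0 0 0.54")

```text
t: 17.95
ee_pos: [0.4859, 0.2306, 0.1314]
ee_rot: [-0.0, 1.0, 0.013, 0.0]
force: [-0.4, -0.3, 0.8]
width: 0.0428
grasp_force: 0.0
```

move_arm(deltas="20 0 0 0 0 0 0.54; 22 0 0 0 0 0 0.54; 22 0 0 0 0 0 0.54; 14 0 0 0 0 0 0.54; 8 0 0 0 0 0 0.54; 0 0 0 0 0 0 0.54; 0 0 12 0 0 0 0.54; 0 0 12 0 0 0 0.54; 0 0 12 0 0 0 0.54; 0 0 0 0 0 0 0.54")

```text
t: 19.2
ee_pos: [0.5711, 0.2326, 0.0921]
ee_rot: [0.0, 1.0, 0.013, -0.001]
force: [-0.4, 0.1, -0.5]
width: 0.0429
grasp_force: 0.0
```

move_arm(deltas="0 0 0 0 0 0 0.54; -3 0 0 0 0 0 0.54; -3 0 0 0 0 0 0.54; -3 0 0 0 0 0 0.54; -4 0 0 0 0 0 0.54; -5 0 0 0 0 0 0.54; -5 0 0 0 0 0 0.54; -5 0 0 0 0 0 0.54; -5 0 0 0 0 0 0.54; -5 0 0 0 0 0 0.54")

```text
t: 20.45
ee_pos: [0.5334, 0.2318, 0.0937]
ee_rot: [0.0, 1.0, 0.013, 0.0]
force: [1.5, 0.2, 1.1]
width: 0.0427
grasp_force: 1.0
```

move_arm(deltas="-5 0 0 0 0 0 0.54; -5 0 0 0 0 0 0.54; -5 0 0 0 0 0 0.54; -5 0 0 0 0 0 0.54; -4 0 0 0 0 0 0.54; -3 0 0 0 0 0 0.54; -2 0 0 0 0 0 0.54; -2 0 0 0 0 0 0.54; -1 0 0 0 0 0 0.54; 0 0 0 0 0 0 0.54")

```text
t: 21.7
ee_pos: [0.5016, 0.231, 0.0936]
ee_rot: [-0.0, 1.0, 0.013, -0.0]
force: [0.4, -1.0, -0.0]
width: 0.0428
grasp_force: 0.3
```

move_arm(deltas="-1 0 0 0 0 0 0.54; 0 0 0 0 0 0 0.54; -1 0 0 0 0 0 0.54; 0 0 0 0 0 0 0.54; -1 0 0 0 0 0 0.54; 0 0 0 0 0 0 0.54; -1 0 0 0 0 0 0.54; 0 0 0 0 0 0 0.54; 0 0 0 0 0 0 0.54; 0 0 0 0 0 0 0.54")

```text
t: 22.95
ee_pos: [0.5008, 0.2309, 0.0938]
ee_rot: [-0.0, 1.0, 0.013, 0.004]
force: [32.6, 3.5, -16.1]
width: 0.0427
grasp_force: 16.3
```

Firm stop reached. I'll back off, lift clear and check.

move_arm(deltas="4 0 0 0 0 0 0.54; 5 0 0 0 0 0 0.54; 3 0 -15 0 0 0 0.54; 0 0 -30 0 0 0 0.54; 0 0 -40 0 0 0 0.54; 0 0 -40 0 0 0 0.54; -10 30 -20 0 0 0 0.54; -10 40 0 0 0 0 0.54; -10 45 0 0 0 0 0.54; -5 45 0 0 0 0 0.54")

```text
t: 24.2
ee_pos: [0.4783, 0.0692, 0.24]
ee_rot: [-0.0, 1.0, 0.013, 0.001]
force: [0.7, -0.1, -0.3]
width: 0.0431
grasp_force: 0.0
```

move_arm(deltas="-5 45 0 0 0 0 0.54; -5 45 0 0 0 0 0.54; -5 45 0 0 0 0 0.54; -5 45 0 0 0 0 0.54; 0 45 0 0 0 0 0.54; 0 30 0 0 0 0 0.54; 0 0 0 0 0 0 0.54; 0 0 0 0 0 0 0.54; 0 0 0 0 0 0 0.54; 0 0 0 0 0 0 0.54")

```text
t: 25.45
ee_pos: [0.4655, -0.1844, 0.2389]
ee_rot: [0.0, 1.0, 0.013, 0.0]
force: [0.4, -0.2, -0.6]
width: 0.043
grasp_force: 0.0
```

```bash
python3 - <<'E'
from h import *
s=read_camera("scene");t=read_camera("top");o=observe();print(o['t'],o['ee_pos'],o['force'])
a=cv2.resize(t[180:275,150:290],None,fx=4,fy=4,interpolation=2);b=cv2.resize(s[145:200,350:490],None,fx=4,fy=4,interpolation=2)
cv2.imwrite("pics/i.png",np.vstack([a,b])[:,:,::-1])
for r in dark(t,(183,228,240,258),45)[:1]: print(r)
for r in dark(s,(393,155,446,176),45)[:1]: print(r)
E
```

```text
25.55 [ 0.46548264 -0.1846879   0.23876372] [ 0.53723968  0.23402877 -0.65001878]
(np.int32(161), array([210.40372671, 243.2173913 ]), array([[190.87521887, 242.00519657],
       [229.97399902, 240.37608242],
       [230.14731216, 244.53552628],
       [191.04853058, 246.16464233]]))
(np.int32(207), array([418.82125604, 164.79227053]), array([[402., 162.],
       [436., 162.],
       [436., 168.],
       [402., 168.]]))
```

View pics/i.png

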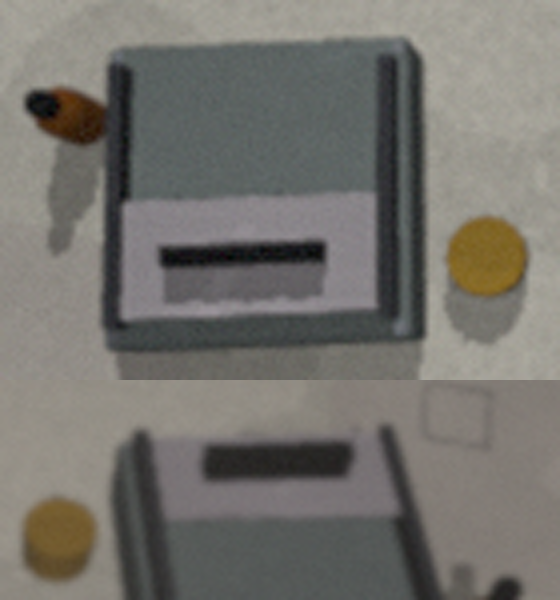

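The picture shows the guard closed over the keys. The ridge, at top-view pixel (210.4,243.2), is slightly further forward than at the start, and the dropper and tin have not moved.

```bash
python3 -c "
from rig import bot
print(bot.job_done())"
```

```text
the job is handed in; nothing more can be done
None
```

I pushed the guard fully back, pressed both large keys together for about 3.6 s and released them, closed the guard to its front stop, and handed the job in at about 25.6 s with the arm clear.

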